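# Close the weighing tins from the stack of lids

## Task

The lids of four open weighing tins were left stacked on the blue tube rack. Take the stack apart and close each tin with its own lid, the largest lid on the largest tin and so on down to the smallest, each lid lying flat and centred on its standing tin. Leave the tin that is already closed and the small bottle where they are.

Things in the scene. Friction and masses are not known exactly. Their poses are not given: they have to be found in the camera images.
- lid_large: the largest lid: plain flat round aluminium disc, 68 mm across and 15 mm thick, solid, flat above and below, round side wall to grip; light (under 70 g). At the start it lies in the stack of four lids on a blue tube rack (79 x 79 mm, 48 mm high, fixed), lowest, on the blue rack, underside 48 mm above the worktop. Each lid in the stack is 11 mm wider than the one on it and stands within 4 mm of its centre. Origin: centre of the underside, z up.
- lid_medium: the second largest lid: plain flat round aluminium disc, 57 mm across and 15 mm thick, solid, flat above and below, round side wall to grip; light (under 70 g). At the start it lies in the stack of four lids on a blue tube rack (79 x 79 mm, 48 mm high, fixed), second from below, underside 63 mm above the worktop. Each lid in the stack is 11 mm wider than the one on it and stands within 4 mm of its centre. Origin: centre of the underside, z up.
- lid_small: the third largest lid: plain flat round aluminium disc, 46 mm across and 15 mm thick, solid, flat above and below, round side wall to grip; light (under 70 g). At the start it lies in the stack of four lids on a blue tube rack (79 x 79 mm, 48 mm high, fixed), third from below, underside 78 mm above the worktop. Each lid in the stack is 11 mm wider than the one on it and stands within 4 mm of its centre. Origin: centre of the underside, z up.
- lid_tiny: the smallest lid: plain flat round aluminium disc, 35 mm across and 15 mm thick, solid, flat above and below, round side wall to grip; light (under 70 g). At the start it lies in the stack of four lids on a blue tube rack (79 x 79 mm, 48 mm high, fixed), topmost, underside 93 mm above the worktop. Each lid in the stack is 11 mm wider than the one on it and stands within 4 mm of its centre. Origin: centre of the underside, z up.
- tin_large: the largest open tin: round aluminium tin, open above, empty, 58 mm outside diameter, wall 3 mm, 64 mm high, loose on the worktop. The 68 mm lid belongs on it, resting flat on the rim and standing out 5 mm all round. Origin: centre of the underside, z up; the rim is 64 mm above it.
- tin_medium: the second largest open tin: round aluminium tin, open above, empty, 47 mm outside diameter, wall 3 mm, 54 mm high, loose on the worktop. The 57 mm lid belongs on it, resting flat on the rim and standing out 5 mm all round. Origin: centre of the underside, z up; the rim is 54 mm above it.
- tin_small: the third largest open tin: round aluminium tin, open above, empty, 36 mm outside diameter, wall 3 mm, 44 mm high, loose on the worktop. The 46 mm lid belongs on it, resting flat on the rim and standing out 5 mm all round. Origin: centre of the underside, z up; the rim is 44 mm above it.
- tin_tiny: the smallest open tin: round aluminium tin, open above, empty, 25 mm outside diameter, wall 3 mm, 34 mm high, loose on the worktop. The 35 mm lid belongs on it, resting flat on the rim and standing out 5 mm all round. Origin: centre of the underside, z up; the rim is 34 mm above it.
- closed_tin: a tin that is closed already, to be left alone: 42 mm aluminium tin with its 52 mm lid fixed on it, 65 mm high in all, loose on the worktop. Origin: centre of the underside, z up.
- bottle: a small white plastic bottle with a red screw cap, to be left alone: 45 mm diameter, 88 mm high, loose on the worktop. Origin: centre of the underside, z up.
Things that resemble listed ones, but are neither listed nor needed, are in the scene too. Leave any green look-alike of the tin_small alone. Leave any green look-alike of the lid_large alone.

How it is judged:
At the end, for the whole second after the job is handed in: Each of the four lids rests flat (within 0.1 rad) on the rim of its own tin (height within 4 mm), its centre within 9 mm of the tin's centre; every tin stands upright on the worktop; all is at rest (horizontal distance between lid_large and tin_large below 0.009 m and z of lid_large in the frame of tin_large between 0.06 and 0.068 m and angle between each of lid_large, tin_large, lid_medium, tin_medium, lid_small, tin_small, lid_tiny, tin_tiny's own z axis and vertical below 0.1 rad and height (world z) of each of tin_large, tin_medium, tin_small, tin_tiny below 0.006 m and linear speed of each of lid_large, lid_medium, lid_small, lid_tiny below 0.02 m/s and angular speed of each of lid_large, lid_medium, lid_small, lid_tiny below 0.2 rad/s and horizontal distance between lid_medium and tin_medium below 0.009 m and z of lid_medium in the frame of tin_medium between 0.05 and 0.058 m and horizontal distance between lid_small and tin_small below 0.009 m and z of lid_small in the frame of tin_small between 0.04 and 0.048 m and horizontal distance between lid_tiny and tin_tiny below 0.009 m and z of lid_tiny in the frame of tin_tiny between 0.03 and 0.038 m); the robot touches nothing.
It fails at once if the closed tin was shifted or knocked over (distance of closed_tin from where it was at the start of the episode above 0.03 m or angle between closed_tin's own z axis and vertical above 0.4 rad).
It fails at once if the small bottle was shifted or knocked over (distance of bottle from where it was at the start of the episode above 0.03 m or angle between bottle's own z axis and vertical above 0.4 rad).
It also fails if it takes over 131 s, if anything falls off the work surface, if the arm or the gripper's body presses on something with over 40 N, if the wrist force passes 120 N, or if a joint passes its speed limit or range.

## Robot

A 6-joint arm with a two-finger parallel gripper is mounted at the origin on the work surface; the furniture and walls round the work are solid. World frame = base frame: x ahead of the robot, y to its left, z up, the work surface at z = 0. Lengths are in m, angles in rad, forces in N, time in s.
With the tool pointing down it reaches from about 0.25 to 0.8 m from the base axis. Payload 3.9 kg.
Tool frame: the origin (TCP) lies between the finger pads; the fingertips stand r.tip_extent ahead of it and the grasp point (between the pads) lies 2 mm behind it (r.tip_extent is the distance from the TCP to the fingertips, in m); z points along the fingers, y is the direction in which the jaws open and shut (so a half turn about z gives the same grasp; the last joint's range is limited). The gripper opens to 85 mm and grips with 20 to 120 N. Pads are 22 mm wide; open, the fingers measure 114 mm over their backs; the gripper's body (76 mm by 85 mm) begins 54 mm behind the grasp point. The pads swing forward as they close: fully open they stand 13 mm farther back than shut.
Start: joints at [1.102, 0.26, -0.138, 1.173, 0, 1.571], TCP at [0.237, 0.468, 0.248] pointing down, gripper open.
Joint ranges: [-2.78, 2.78], [-0.83, 1.72], [-1.28, 1.37], [-1.9, 2.12], [-1.57, 1.48], [-3.14, 3.14]. Speed limits (rad/s): [2.57, 2.57, 3.14, 3.14, 3.14, 3.14].

## Interface

Orientations are given as a unit quaternion [w, x, y, z].
In Python, from workcell import r gives the robot as it stands. Calls block until the motion is done:
- r.move_to(position, orientation): joint-space move of the TCP to a pose.
- r.move_linear(position, attitude=None, speed=0.15, until_force=None): straight line of the TCP; attitude=None keeps the orientation; speed is the mean speed in m/s. With until_force (N) it stops when the force on the tool has changed by that much, and returns True; else False.
- r.set_joints(angles): joint-space move.
- r.move_gripper(opening, squeeze=None): finger opening in m; squeeze is the grip in N (None keeps the last); returns when the fingers have stopped.
- r.sleep(seconds).
- r.solve_ik(position, orientation): joint angles nearest the present ones, or None.
- r.get_obs(): the state.
- r.camera(name): name is "scene" or "top" or "wrist"; returns (picture, depth): 420x560x3 uint8, red, green, blue; 420x560 float32, m along the optical axis (not along the pixel's ray), 0 where there is no reading.
- r.camera_info(name): a dict with "K" (3x3 intrinsics, pixels), "D" ([k1, k2, p1, p2, k3] as OpenCV has them; the pictures are not rectified), "extrinsics" (4x4, takes a point from world to camera coordinates). Camera axes: x right, y down, z forward; pixel columns grow to the right and rows downward; lengths in m; the calibration is good to about 2 mm. A picture is of the moment at which its call begins: read the wrist's pose just before it. camera_info takes no time and is no camera call; for the wrist camera it gives the pose at the moment of the call.
A pose or a line that the arm cannot do raises r.Unreachable and nothing moves.
- r.hand_in(): hands the job in, once; it reports no verdict.
The state is a dict: "clock": time; "joint_pos": joint angles; "qvel": joint speeds; "joint_efforts": joint torques, N m; "position": TCP position; "tcp_rot": TCP orientation; "wrist_force": force on the tool from outside, world axes, zero at the start; "torque": the same for the moment, N m; "grip_width": finger opening in m.
Only numpy, scipy, OpenCV 4.12 (cv2) and the standard library are available. Lean on these libraries where they do the work, as an engineer would, in place of code of your own. Each camera call takes 0.05 s, during which the arm holds its last target.

## Working session

There is one attempt and no reset: what is moved stays moved. The work goes in short steps, each a Python script; the robot and the scene stay as the last script left them, time stands still between calls to the robot, and variables do not carry over. Pictures are saved under pics/ and viewed, and the job is handed in when it is done.

```bash
ls; mkdir -p pics; python3 - <<'E'
from workcell import r
import cv2,numpy as np
o=r.get_obs();print(o['clock'],o['position'],o['tcp_rot'],o['grip_width'],r.tip_extent)
for n in ["scene","top","wrist"]:
    p,d=r.camera(n);cv2.imwrite(f"pics/{n}0.png",p[:,:,::-1]);np.save(f"pics/{n}0d.npy",d)
    i=r.camera_info(n);print(n,i)
E
```

```text
pics
0.0 [0.23691402 0.4677524  0.24743822] [-2.24544085e-04  2.32257587e-01  9.72653783e-01 -9.90149398e-04] 0.08508278929931364 0.017
scene {'K': array([[401.15511719,   0.        , 282.80089694],
       [  0.        , 401.15511719, 208.15245108],
       [  0.        ,   0.        ,   1.        ]]), 'D': array([-0.03037426,  0.        ,  0.        ,  0.        ,  0.        ]), 'extrinsics': array([[ 5.05349467e-01, -8.62914702e-01, -3.65987790e-04,
        -3.03390852e-01],
       [-4.84441311e-01, -2.83352738e-01, -8.27664088e-01,
         3.19040970e-01],
       [ 7.14099806e-01,  4.18436905e-01, -5.61223684e-01,
         7.61022778e-01],
       [ 0.00000000e+00,  0.00000000e+00,  0.00000000e+00,
         1.00000000e+00]])}
top {'K': array([[512.58395995,   0.        , 285.47433365],
       [  0.        , 512.58395995, 201.83743861],
       [  0.        ,   0.        ,   1.        ]]), 'D': array([-0.16165684,  0.        ,  0.        ,  0.        ,  0.        ]), 'extrinsics': array([[ 0.03062153, -0.99942103, -0.0148299 , -0.06044958],
       [-0.99200541, -0.02857039, -0.1229187 ,  0.49502527],
       [ 0.12242383,  0.0184753 , -0.99230593,  1.25317313],
       [ 0.        ,  0.        ,  0.        ,  1.        ]])}
wrist {'K': array([[293.93360341,   0.        , 282.62195635],
       [  0.        , 293.93360341, 209.4986659 ],
       [  0.        ,   0.        ,   1.        ]]), 'D': array([-0.01101806,  0.        ,  0.        ,  0.        ,  0.        ]), 'extrinsics': array([[ 0.4510014 ,  0.89252095, -0.00202171, -0.52294633],
       [ 0.85638861, -0.43210307,  0.28264019, -0.03697021],
       [ 0.2513887 , -0.12920249, -0.95922387,  0.38122609],
       [ 0.        ,  0.        ,  0.        ,  1.        ]])}
```

View pics/top0.png

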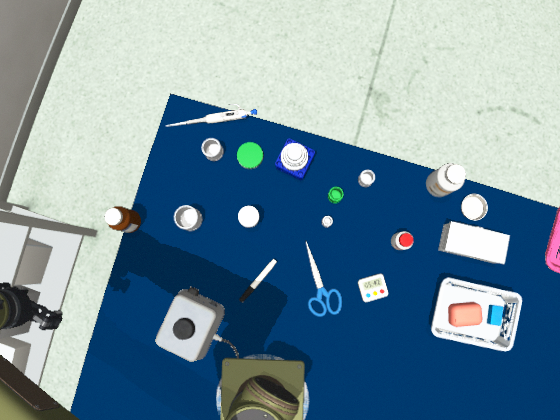

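View pics/scene0.png

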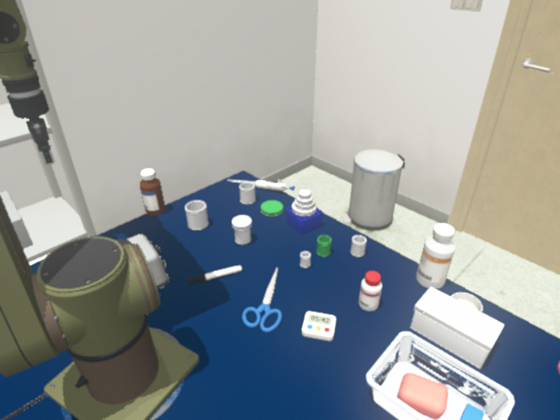

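View pics/wrist0.png

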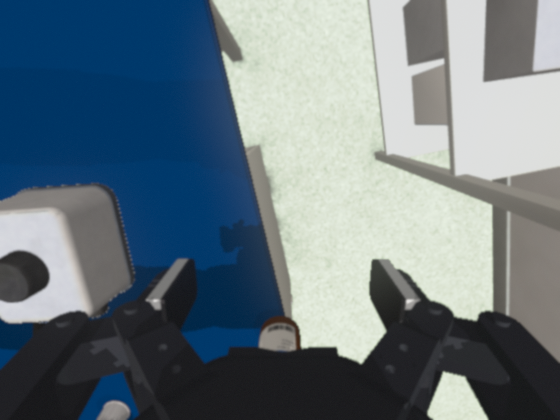

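Top view: the lid stack is on the blue rack at (295,157). Open tins are at (188,217), (212,149), (366,178) and (327,221), and I expect them to be large, medium, small and tiny in that order. The green look-alikes are a tin at (336,194) and a lid at (250,155). The closed tin is at (248,216), the bottle at (403,240), and there is another open ring at (474,207). I'll measure the diameters at rim height and enlarge this area to confirm.

```bash
cat > h.py <<'E'
import numpy as np,cv2
from scipy.optimize import least_squares
def ray(info,uv):
    uv=np.asarray(uv,float).reshape(-1,1,2)
    n=cv2.undistortPoints(uv,info['K'],info['D'])[:,0]
    R=info['extrinsics'][:3,:3];t=info['extrinsics'][:3,3]
    d=np.c_[n,np.ones(len(n))]@R
    return -R.T@t,d
def onplane(info,uv,z):
    c,d=ray(info,uv); return c+d*((z-c[2])/d[:,2])[:,None]
def proj(info,P):
    R,_=cv2.Rodrigues(info['extrinsics'][:3,:3])
    return cv2.projectPoints(np.asarray(P,float).reshape(-1,1,3),R,info['extrinsics'][:3,3].copy(),info['K'],info['D'])[0][:,0]
def cloud(info,d):
    v,u=np.mgrid[:420,:560]
    n=cv2.undistortPoints(np.c_[u.ravel(),v.ravel()].astype(float).reshape(-1,1,2),info['K'],info['D'])[:,0]
    P=np.c_[n,np.ones(len(n))]*d.reshape(-1,1)
    R=info['extrinsics'][:3,:3];t=info['extrinsics'][:3,3]
    return ((P-t)@R).reshape(420,560,3)
def circ(P):
    f=lambda q:np.hypot(P[:,0]-q[0],P[:,1]-q[1])-q[2]
    s=least_squares(f,[*P[:,:2].mean(0),.02],loss='soft_l1',f_scale=.001)
    return s.x,np.sqrt((s.fun**2).mean())
E
python3 - <<'E'
from workcell import r
from h import *
i=r.camera_info('top');im=cv2.imread('pics/top0.png');d=np.load('pics/top0d.npy')
C=cloud(i,d)
hs=cv2.cvtColor(im,cv2.COLOR_BGR2HSV)
white=((hs[...,1]<70)&(hs[...,2]>90)).astype(np.uint8)
for n,uv,z in [('large',(188,217),.064),('med',(212,149),.054),('small',(366,178),.044),('tiny',(327,221),.034),('closed',(248,216),.065),('ring',(474,207),.05),('green',(336,194),.044),('stack',(294,153),.108)]:
    u,v=uv;zz=C[v-18:v+18,u-18:u+18,2]
    h,e=np.histogram(zz,bins=np.arange(-.005,.13,.003))
    print(n,onplane(i,[uv],z)[0].round(3),'z99',np.percentile(zz,97).round(3),[(round(float(e[k]),3),int(h[k])) for k in range(len(h)) if h[k]>15])
a=cv2.resize(im[95:260,160:420],None,fx=3,fy=3,interpolation=cv2.INTER_CUBIC);cv2.imwrite('pics/topc.png',a)
im=cv2.imread('pics/scene0.png');a=cv2.resize(im[170:290,130:390],None,fx=3,fy=3,interpolation=cv2.INTER_CUBIC);cv2.imwrite('pics/scenec.png',a)
E
```

```text
large [0.448 0.191 0.064] z99 0.063 [(-0.005, 277), (-0.002, 388), (0.001, 193), (0.004, 36), (0.007, 22), (0.01, 16), (0.031, 17), (0.055, 16), (0.058, 35), (0.061, 40), (0.064, 23)]
med [0.622 0.142 0.054] z99 0.051 [(-0.005, 360), (-0.002, 404), (0.001, 173), (0.004, 38), (0.031, 16), (0.046, 25), (0.049, 34), (0.052, 16)]
small [ 0.561 -0.245  0.044] z99 0.041 [(-0.005, 344), (-0.002, 455), (0.001, 204), (0.004, 40), (0.04, 21), (0.043, 16)]
tiny [ 0.451 -0.15   0.034] z99 0.029 [(-0.005, 411), (-0.002, 495), (0.001, 213), (0.004, 31)]
closed [0.455 0.044 0.065] z99 0.066 [(-0.005, 305), (-0.002, 363), (0.001, 145), (0.058, 56), (0.061, 147), (0.064, 129), (0.067, 22)]
ring [ 0.495 -0.519  0.05 ] z99 0.02 [(-0.005, 277), (-0.002, 439), (0.001, 251), (0.004, 81), (0.007, 21), (0.01, 18), (0.013, 26), (0.016, 46), (0.019, 25)]
green [ 0.518 -0.171  0.044] z99 0.041 [(-0.005, 372), (-0.002, 451), (0.001, 206), (0.004, 38), (0.037, 16), (0.04, 29)]
stack [ 0.605 -0.064  0.108] z99 0.108 [(-0.005, 134), (-0.002, 149), (0.001, 58), (0.028, 36), (0.031, 32), (0.034, 21), (0.04, 29), (0.043, 60), (0.046, 72), (0.049, 28), (0.055, 26), (0.058, 45), (0.061, 62), (0.064, 22), (0.07, 19), (0.073, 43), (0.076, 47), (0.079, 21), (0.088, 45), (0.091, 37), (0.1, 21), (0.103, 55), (0.106, 74), (0.109, 21)]
```

View pics/topc.png

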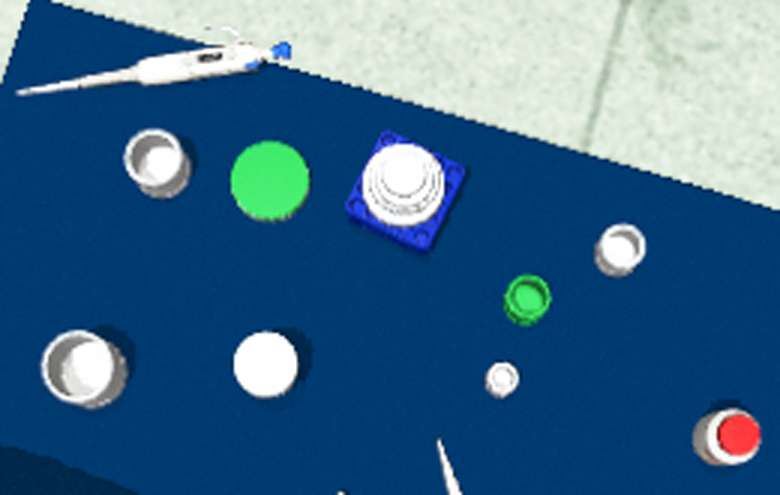

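View pics/scenec.png

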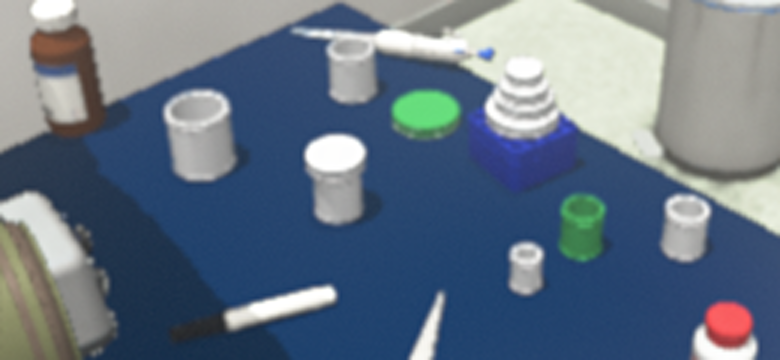

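The heights and diameters confirm it: (188,217) is large, (212,149) medium, (366,178) small and (327,221) tiny. The ring at (474,207) is only about 20 mm high and the green ones are look-alikes. Next I'll take a wrist overview for finer positions, then measure the fingertip extent.

```bash
python3 - <<'E'
from workcell import r
from h import *
i=r.camera_info('wrist');E=np.linalg.inv(i['extrinsics'])
from scipy.spatial.transform import Rotation as R
o=r.get_obs();q=o['tcp_rot'];Rt=R.from_quat([q[1],q[2],q[3],q[0]]).as_matrix()
print('cam in tcp',Rt.T@(E[:3,3]-o['position']),'\n',(Rt.T@E[:3,:3]).round(3));print('toolR',Rt.round(2))
def Q(th):  # jaw axis dir angle th ; x tool = ?
    y=np.array([np.cos(th),np.sin(th),0]);z=np.array([0,0,-1.]);x=np.cross(y,z)
    q=R.from_matrix(np.c_[x,y,z]).as_quat();return [q[3],q[0],q[1],q[2]]
for s in (1,-1):
  for p in [(.4,0,.35),(.45,.0,.35),(.5,.0,.35),(.605,-.064,.2),(.622,.142,.1),(.448,.191,.1),(.561,-.245,.1),(.451,-.15,.1),(.605,-.064,.08),(.605,-.064,.35)]:
    j=r.solve_ik(p,Q(s*np.pi/2));print(s,p,None if j is None else np.round(j,2))
E
```

```text
cam in tcp [ 0.07276904 -0.00106716 -0.12743963] 
 [[ 0.001 -0.959 -0.283]
 [ 1.     0.001 -0.   ]
 [ 0.001 -0.283  0.959]]
toolR [[-0.89  0.45 -0.  ]
 [ 0.45  0.89 -0.  ]
 [-0.   -0.   -1.  ]]
1 (0.4, 0, 0.35) [ 0.    0.02 -0.17  1.39  0.    0.  ]
1 (0.45, 0.0, 0.35) [ 0.    0.11 -0.07  1.39  0.    0.  ]
1 (0.5, 0.0, 0.35) [0.   0.19 0.04 1.41 0.   0.  ]
1 (0.605, -0.064, 0.2) [-0.11  0.42 -0.02  1.13  0.   -0.11]
1 (0.622, 0.142, 0.1) [ 0.22  0.54 -0.1   0.93  0.    0.22]
1 (0.448, 0.191, 0.1) [ 0.4   0.31 -0.49  0.77  0.    0.4 ]
1 (0.561, -0.245, 0.1) [-0.41  0.5  -0.17  0.9   0.   -0.41]
1 (0.451, -0.15, 0.1) [-0.32  0.29 -0.51  0.76  0.   -0.32]
1 (0.605, -0.064, 0.08) [-0.11  0.51 -0.21  0.85  0.   -0.11]
1 (0.605, -0.064, 0.35) [-0.11  0.4   0.33  1.5   0.   -0.11]
-1 (0.4, 0, 0.35) [ 0.    0.02 -0.17  1.39  0.   -3.14]
-1 (0.45, 0.0, 0.35) [ 0.    0.11 -0.07  1.39  0.   -3.14]
-1 (0.5, 0.0, 0.35) [ 0.    0.19  0.04  1.41  0.   -3.14]
-1 (0.605, -0.064, 0.2) [-0.11  0.42 -0.02  1.13  0.    3.04]
-1 (0.622, 0.142, 0.1) [ 0.22  0.54 -0.1   0.93  0.   -2.92]
-1 (0.448, 0.191, 0.1) [ 0.4   0.31 -0.49  0.77  0.   -2.74]
-1 (0.561, -0.245, 0.1) [-0.41  0.5  -0.17  0.9   0.    2.73]
-1 (0.451, -0.15, 0.1) [-0.32  0.29 -0.51  0.76  0.    2.82]
-1 (0.605, -0.064, 0.08) [-0.11  0.51 -0.21  0.85  0.    3.04]
-1 (0.605, -0.064, 0.35) [-0.11  0.4   0.33  1.5   0.    3.04]
```

```bash
cat >> h.py <<'E'
from scipy.spatial.transform import Rotation as Rn
def Q(th):
    y=np.array([np.cos(th),np.sin(th),0]);z=np.array([0,0,-1.]);x=np.cross(y,z)
    q=Rn.from_matrix(np.c_[x,y,z]).as_quat();return [q[3],q[0],q[1],q[2]]
TH=-1.0
def snap(r,name,tag):
    i=r.camera_info(name);p,d=r.camera(name);p=p[:,:,::-1].copy();cv2.imwrite(f'pics/{tag}.png',p);np.save(f'pics/{tag}d.npy',d)
    import pickle;pickle.dump(i,open(f'pics/{tag}.pkl','wb'));return i,p,d
E
python3 - <<'E'
from workcell import r
from h import *
r.move_to([.43,-.03,.33],Q(TH))
i,p,d=snap(r,'wrist','w1');o=r.get_obs();print(o['clock'],o['position'],o['joint_pos'].round(2),o['wrist_force'])
E
```

```text
2.15 [ 0.43008078 -0.02931106  0.32981943] [-0.07  0.07 -0.16  1.34  0.    2.5 ] [ 0.47924586 -0.09467393  0.06966775]
```

View pics/w1.png

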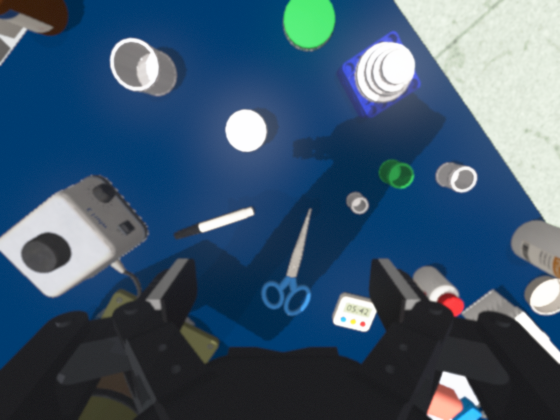

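```bash
cat >> h.py <<'E'
def rimfit(info,img,guess,z,R,iters=4,satmax=110,vmin=70):
    """outer edge of a grey disc/rim of radius R at height z: contour of low-saturation mask, far half fitted (fixed R)"""
    hs=cv2.cvtColor(img,cv2.COLOR_BGR2HSV)
    m=((hs[...,1]<satmax)&(hs[...,2]>vmin)).astype(np.uint8)
    cs,_=cv2.findContours(m,cv2.RETR_EXTERNAL,cv2.CHAIN_APPROX_NONE)
    P=np.vstack([onplane(info,c[:,0],z)[:,:2] for c in cs if len(c)>15])
    cam=ray(info,[[0,0]])[0][:2]
    c=np.array(guess[:2],float)
    for k in range(iters):
        a=c-cam;a/=np.linalg.norm(a)
        w=P-c;rad=np.hypot(*w.T)
        tol=[.012,.008,.005,.004][min(k,3)]
        s=(abs(rad-R)<tol)&((w@a)>0.1*R)
        S=P[s]
        f=lambda q:np.hypot(*(S-q[:2]).T)-R
        sol=least_squares(f,c,loss='soft_l1',f_scale=.001);c=sol.x
    return c,len(S),float(np.sqrt((sol.fun**2).mean()))
E
python3 - <<'E'
from h import *
import pickle
from workcell import r
T={'large':((.448,.191),.064,.029),'med':((.622,.142),.054,.0235),'small':((.561,-.245),.044,.018),'tiny':((.451,-.15),.034,.0125),'closed':((.455,.044),.065,.026),'lidtiny':((.605,-.064),.108,.0175)}
it=r.camera_info('top');pt=cv2.imread('pics/top0.png')
iw=pickle.load(open('pics/w1.pkl','rb'));pw=cv2.imread('pics/w1.png')
for n,(g,z,R) in T.items():
    print(n)
    for i,p in((it,pt),(iw,pw)):
        try:
            c,k,e=rimfit(i,p,g,z,R);print('  ',c.round(4),k,round(e,4))
        except Exception as ex: print('  fail',ex)
E
```

```text
large
   [0.4488 0.198 ] 31 0.0007
   [0.4484 0.2005] 67 0.0005
med
   [0.6271 0.1462] 26 0.0008
   [0.622 0.142] 0 nan
small
   [ 0.5648 -0.2482] 20 0.0008
   [ 0.5654 -0.2515] 34 0.0004
tiny
   [ 0.4521 -0.151 ] 14 0.0008
   [ 0.4519 -0.1529] 23 0.0005
closed
   [0.455  0.0429] 29 0.0007
   [0.454  0.0451] 54 0.0006
lidtiny
   [ 0.6136 -0.0624] 16 0.0019
   [ 0.6112 -0.0662] 63 0.0017h.py:48: RuntimeWarning: Mean of empty slice.
  return c,len(S),float(np.sqrt((sol.fun**2).mean()))
  ret = ret.dtype.type(ret / rcount)
```

```bash
python3 - <<'E'
from workcell import r
from h import *
r.move_to([.53,.14,.12],Q(TH))
for w in (.070,.050,.035):
    r.move_gripper(w,squeeze=20)
    r.move_linear([.53,.14,.032],speed=.15)
    hit=r.move_linear([.53,.14,-.002],speed=.015,until_force=4)
    o=r.get_obs();print(w,o['grip_width'],hit,o['position'].round(4),r.tip_extent,o['wrist_force'].round(1),o['clock'])
    r.move_linear([.53,.14,.035],speed=.15)
r.move_gripper(.046)
r.move_linear([.53,.14,.22])
r.move_to([.56,-.095,.225],Q(TH))
i,p,d=snap(r,'wrist','w2');print(r.get_obs()['clock'])
C=cloud(i,d)
for z in (.108,.093,.078,.063):
    s=(abs(C[...,2]-z)<.004)&(abs(C[...,0]-.61)<.06)&(abs(C[...,1]+.065)<.06)
    q=C[s];print(z,s.sum(),np.median(q[:,2]).round(4),((q.max(0)+q.min(0))/2).round(4),(q.max(0)-q.min(0)).round(4))
E
```

```text
0.07 0.06986356087547894 True [0.53   0.14   0.0093] 0.017 [ 0.2 -0.1  3.7] 5.7333
0.05 0.049985644747481676 True [0.53  0.14  0.014] 0.017 [-0.6 -0.8  4.5] 7.9083
0.035 0.03525906006609344 True [0.53   0.14   0.0161] 0.017 [-0.7 -0.8  5.4] 9.9417
12.8667
0.108 1520 0.1097 [ 0.6069 -0.064   0.108 ] [0.0353 0.0351 0.0079]
0.093 792 0.0945 [ 0.6063 -0.0647  0.093 ] [0.0464 0.0462 0.0071]
0.078 869 0.0795 [ 0.6093 -0.0644  0.0779] [0.0574 0.0572 0.0075]
0.063 861 0.0645 [ 0.6081 -0.0638  0.0629] [0.068  0.0682 0.0075]
```

View pics/w2.png

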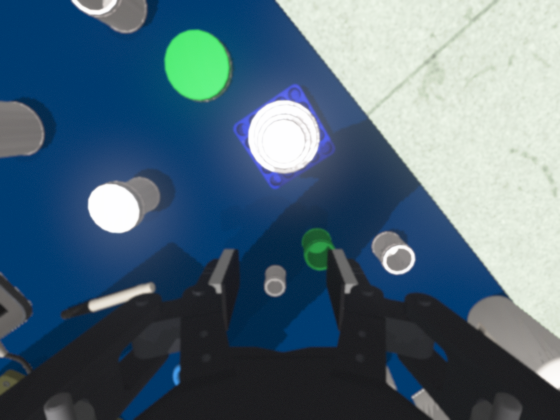

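The wrist picture shows the stack at (284,137), tiny tin at (275,282), green tin (317,248) and small tin (393,253). The depth extents give the four lids as 35, 46, 57 and 68 mm. I'll cross-check the tin rims, then move the first lid.

```bash
cat >> h.py <<'E'
def tipx(w): return float(np.interp(w,[.035,.050,.070],[.0163,.0142,.0095])) 
def rimdepth(C,g,z,R,b=.0015):
    s=(abs(C[...,2]-z-b)<.004)&(np.hypot(C[...,0]-g[0],C[...,1]-g[1])<R+.008)
    q=C[s]
    if len(q)<10: return None
    return ((q.max(0)+q.min(0))/2)[:2].round(4),(q.max(0)-q.min(0))[:2].round(4),len(q)
E
python3 - <<'E'
from h import *
import pickle
T={'large':((.448,.2),.064,.029),'med':((.627,.147),.054,.0235),'small':((.565,-.25),.044,.018),'tiny':((.452,-.152),.034,.0125),'closed':((.455,.044),.065,.026)}
for tag in('w1','w2'):
    i=pickle.load(open(f'pics/{tag}.pkl','rb'));p=cv2.imread(f'pics/{tag}.png');C=cloud(i,np.load(f'pics/{tag}d.npy'))
    for n,(g,z,R) in T.items():
        try: f=rimfit(i,p,g,z,R)
        except Exception: f=None
        print(tag,n,None if f is None else (f[0].round(4),f[1],round(f[2],4)),rimdepth(C,g,z,R))
E
```

```text
w1 large (array([0.4484, 0.2005]), 67, 0.0005) (array([0.4489, 0.1981]), array([0.0578, 0.0583]), 511)
w1 med (array([0.627, 0.147]), 0, nan) None
w1 small (array([ 0.5654, -0.2515]), 34, 0.0004) (array([ 0.5643, -0.2475]), array([0.0355, 0.0362]), 218)
w1 tiny (array([ 0.4519, -0.1529]), 23, 0.0005) (array([ 0.4526, -0.1506]), array([0.0242, 0.0242]), 119)
w1 closed (array([0.454 , 0.0451]), 54, 0.0006) (array([0.4558, 0.0439]), array([0.0515, 0.0519]), 1312)
w2 large (array([0.448, 0.2  ]), 0, nan) None
w2 med (array([0.6255, 0.1691]), 0, nan) (array([0.6163, 0.1383]), array([0.0248, 0.0345]), 274)
w2 small (array([ 0.5641, -0.251 ]), 41, 0.0004) (array([ 0.5649, -0.2477]), array([0.0356, 0.0363]), 321)
w2 tiny (array([ 0.4509, -0.1519]), 27, 0.0005) (array([ 0.4523, -0.1509]), array([0.0253, 0.0243]), 173)
w2 closed (array([0.4538, 0.0447]), 66, 0.0004) (array([0.4559, 0.0433]), array([0.0529, 0.052 ]), 2008)h.py:48: RuntimeWarning: Mean of empty slice.
  return c,len(S),float(np.sqrt((sol.fun**2).mean()))
  ret = ret.dtype.type(ret / rcount)
```

```bash
cat >> h.py <<'E'
def pick(r,xy,under,w,lift=.04):
    q=Q(TH);z=under+.0015+tipx(w)
    r.move_gripper(min(w+.011,.083),squeeze=25)
    r.move_to([xy[0],xy[1],z+.03],q)
    hit=r.move_linear([xy[0],xy[1],z],speed=.06,until_force=8)
    print('descend hit',hit,r.get_obs()['position'].round(4))
    r.move_gripper(w-.006,squeeze=25)
    o=r.get_obs();print('grip',o['grip_width'].round(4),o['wrist_force'].round(1))
    r.move_linear([xy[0],xy[1],z+lift],speed=.12)
    print('lifted',r.get_obs()['grip_width'].round(4),r.get_obs()['clock'])
def place(r,xy,rim,w,hi=.05):
    q=Q(TH);z=rim+.0015+tipx(w)
    r.move_to([xy[0],xy[1],z+hi],q)
    r.move_linear([xy[0],xy[1],z+.008],speed=.1)
    hit=r.move_linear([xy[0],xy[1],z-.001],speed=.015,until_force=2.5)
    o=r.get_obs();print('place hit',hit,o['position'].round(4),'rel z',round(o['position'][2]-z,4),o['wrist_force'].round(1))
    r.move_gripper(min(w+.008,.083))
    r.move_linear([xy[0],xy[1],z+.05],speed=.12)
    print(r.get_obs()['clock'])
E
python3 - <<'E'
from workcell import r
from h import *
pick(r,(.6069,-.064),.093,.035)
snap(r,'wrist','w3')
o=r.get_obs();r.move_linear([.6069,-.064,.2])
place(r,(.4524,-.1508),.034,.035,hi=.06)
r.move_linear([.43,-.19,.225]);i,p,d=snap(r,'wrist','w4');C=cloud(i,d)
print('lid',rimdepth(C,(.4524,-.1508),.049,.0175),'sm',rimdepth(C,(.5646,-.2476),.044,.018))
E
```

```text
descend hit False [ 0.6067 -0.0641  0.1106]Traceback (most recent call last):
  File "<stdin>", line 3, in <module>
  File "h.py", line 62, in pick
    o=r.get_obs();print('grip',o['grip_width'].round(4),o['wrist_force'].round(1))
                               ^^^^^^^^^^^^^^^^^^^^^
AttributeError: 'float' object has no attribute 'round'
```

```bash
sed -i "s/o\['grip_width'\].round(4)/round(o['grip_width'],4)/; s/r.get_obs()\['grip_width'\].round(4)/r.get_obs()['grip_width']/" h.py
python3 - <<'E'
from workcell import r
from h import *
o=r.get_obs();print(o['grip_width'],o['wrist_force'].round(1))
r.move_linear([.6069,-.064,.2]);print(r.get_obs()['grip_width'])
place(r,(.4524,-.1508),.034,.035,hi=.06)
r.move_linear([.43,-.19,.225]);i,p,d=snap(r,'wrist','w4');C=cloud(i,d)
print('lid',rimdepth(C,(.4524,-.1508),.049,.0175),'sm',rimdepth(C,(.5646,-.2476),.044,.018))
E
```

```text
0.033912880005646094 [ 1.2 -0.5  1.4]
0.03419267361951277
place hit True [ 0.4524 -0.1509  0.0522] rel z 0.0004 [-0.2  0.8  4. ]
18.0417
lid (array([ 0.4522, -0.1509]), array([0.0353, 0.0351]), 947) sm (array([ 0.5649, -0.2484]), array([0.0357, 0.0355]), 430)
```

View pics/w4.png

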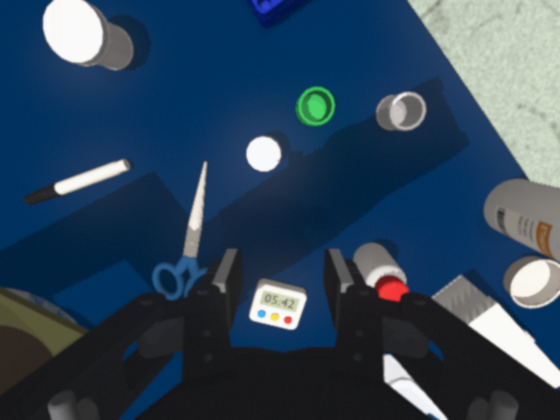

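The tiny lid sits on its tin at (264,153), centred to within 1 mm. Next is the small lid, with a fresh look at the stack first.

```bash
python3 - <<'E'
from workcell import r
from h import *
r.move_to([.56,-.095,.225],Q(TH))
i,p,d=snap(r,'wrist','w5');C=cloud(i,d)
f=rimdepth(C,(.606,-.0645),.093,.023);print(f,'tin',rimdepth(C,(.5648,-.248),.044,.018))
xy=f[0] if abs(f[1]-.046).max()<.002 else (.6063,-.0647)
pick(r,xy,.078,.046)
r.move_linear([xy[0],xy[1],.19])
place(r,(.5648,-.248),.044,.046,hi=.06)
r.move_linear([.53,-.27,.225]);i,p,d=snap(r,'wrist','w6');C=cloud(i,d)
print('lid',rimdepth(C,(.5648,-.248),.059,.023),r.get_obs()['clock'])
r.move_to([.56,-.095,.225],Q(TH))
i,p,d=snap(r,'wrist','w7');C=cloud(i,d)
print(rimdepth(C,(.6093,-.0644),.078,.0285))
E
```

```text
(array([ 0.6064, -0.0649]), array([0.0462, 0.0462]), 2308) tin (array([ 0.5648, -0.2484]), array([0.036, 0.036]), 332)
descend hit False [ 0.6063 -0.0649  0.0941]
grip 0.0444 [-0.1 -0.7  2.7]
lifted 0.045042945402416094 22.0667
place hit True [ 0.5649 -0.2481  0.0607] rel z 0.0004 [-0.2  0.3  5. ]
25.425
lid (array([ 0.5645, -0.2481]), array([0.0465, 0.0463]), 1743) 26.4417
(array([ 0.6095, -0.0644]), array([0.0568, 0.057 ]), 3163)
```

View pics/w7.png

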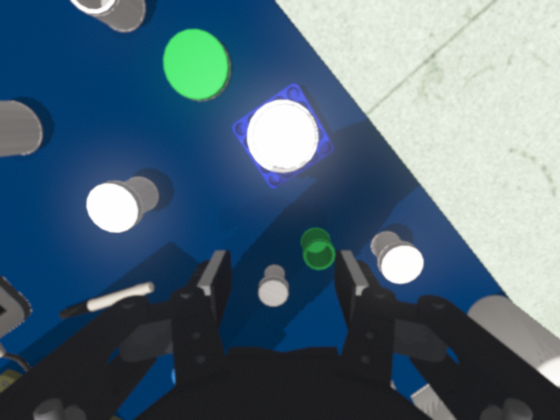

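The small lid is on its tin at (400,262), and the medium lid is now on top of the stack at (283,135). I'll pick it up after a wrist look at the medium tin's rim.

```bash
python3 - <<'E'
from workcell import r
from h import *
r.move_to([.56,.08,.24],Q(TH))
i,p,d=snap(r,'wrist','w8');C=cloud(i,d)
t=rimdepth(C,(.6271,.1462),.054,.0235);l=rimdepth(C,(.449,.198),.064,.029);print('med',t,'large',l)
assert abs(t[1]-.047).max()<.002
xy=(.6095,-.0644)
pick(r,xy,.063,.057)
r.move_linear([xy[0],xy[1],.19])
place(r,t[0],.054,.057,hi=.07)
r.move_linear([.56,.08,.24]);i,p,d=snap(r,'wrist','w9');C=cloud(i,d)
print('lid',rimdepth(C,t[0],.069,.0285),r.get_obs()['clock'])
r.move_to([.43,.12,.3],Q(TH))
i,p,d=snap(r,'wrist','w10');C=cloud(i,d)
print('large',rimdepth(C,(.449,.198),.064,.029))
r.move_to([.56,-.095,.225],Q(TH))
i,p,d=snap(r,'wrist','w11');C=cloud(i,d)
print(rimdepth(C,(.6081,-.0638),.063,.034),r.get_obs()['clock'])
E
```

```text
med (array([0.6276, 0.1466]), array([0.0465, 0.0466]), 471) large (array([0.4493, 0.1986]), array([0.0573, 0.0568]), 594)
descend hit False [ 0.6093 -0.0643  0.0768]
grip 0.0557 [-0.3 -1.2  0.7]
lifted 0.05629864173993275 30.525
place hit True [0.6276 0.1467 0.0685] rel z 0.0005 [-0.1 -0.3  4.6]
34.15
lid (array([0.6273, 0.1466]), array([0.0572, 0.0571]), 3003) 35.3833
large (array([0.4492, 0.1987]), array([0.0573, 0.0577]), 415)
(array([ 0.6079, -0.0636]), array([0.068 , 0.0676]), 4035) 37.15
```

View pics/w10.png

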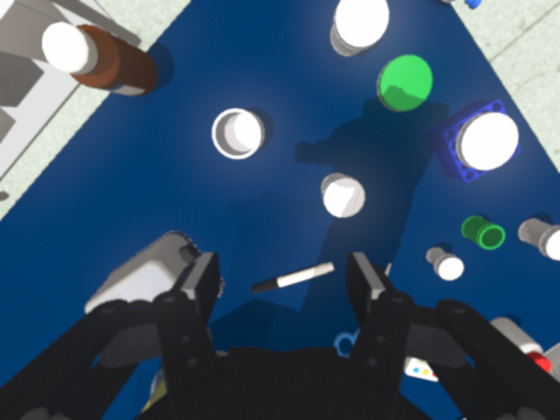

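The medium lid is on its tin at (361,20). The large tin is open at (238,133) and the last lid is on the rack at (487,140).

```bash
python3 - <<'E'
from workcell import r
from h import *
xy=(.6079,-.0636);t=(.4492,.1986)
pick(r,xy,.048,.068)
r.move_linear([xy[0],xy[1],.19])
place(r,t,.064,.068,hi=.07)
r.move_linear([t[0],t[1],.25]);r.move_to([.43,.12,.32],Q(TH))
i,p,d=snap(r,'wrist','w12');C=cloud(i,d)
print('large',rimdepth(C,t,.079,.034),'closed',rimdepth(C,(.4558,.0436),.065,.026))
r.move_to([.43,-.03,.33],Q(TH))
i,p,d=snap(r,'wrist','w13');C=cloud(i,d)
for n,g,z,R in [('large',t,.079,.034),('small',(.5648,-.248),.059,.023),('tiny',(.4524,-.1508),.049,.0175),('closed',(.4558,.0436),.065,.026)]: print(n,rimdepth(C,g,z,R))
r.move_to([.3,.35,.35],Q(1.1));i,p,d=snap(r,'scene','s1');snap(r,'top','t1');print(r.get_obs()['clock'])
E
```

```text
descend hit False [ 0.6077 -0.0637  0.0592]
grip 0.067 [-0.5  0.   1.1]
lifted 0.06690390556305588 39.475
place hit True [0.4493 0.1987 0.0759] rel z 0.0004 [-0.2  0.7  3.5]
43.525
large (array([0.4492, 0.1983]), array([0.0673, 0.0675]), 2534) closed (array([0.4559, 0.0445]), array([0.0515, 0.0512]), 1171)
large (array([0.4487, 0.1971]), array([0.0686, 0.0679]), 2948)
small (array([ 0.5646, -0.2473]), array([0.0455, 0.0458]), 920)
tiny (array([ 0.4525, -0.1501]), array([0.0345, 0.0341]), 457)
closed (array([0.4557, 0.044 ]), array([0.052 , 0.0523]), 1329)
47.3583
```

View pics/s1.png

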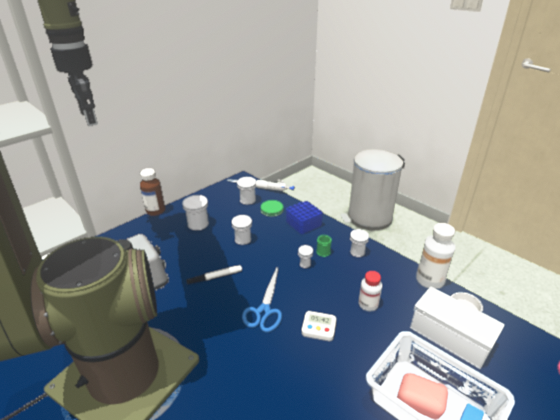

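View pics/t1.png

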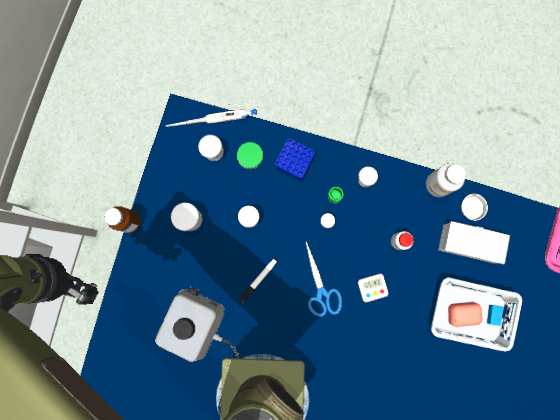

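In the scene view all four tins have lids: large (196,212), medium (247,190), small (359,242) and tiny (305,257). The rack is empty, and the closed tin and the bottle haven't moved. Handing in.

```bash
python3 -c "
from workcell import r
r.sleep(.3);print(r.hand_in())"
```

```text
the job is handed in; nothing more can be done
None
```

I took the stack apart from the top down, put each lid on its own tin, and handed the job in at about 48 s of the 131 s allowed.

- **Lids:** Wrist depth after each placing put every lid centre within about 2 mm of where I had measured its tin, against the 9 mm limit. Each lid's top was at the expected height and showed its full diameter, so all four are lying flat. I took these from the lids themselves, because a closed lid hides its tin's rim.
- **Left alone:** The closed tin measured within about 1 mm of where it started. The bottle and the green look-alikes appear unmoved in the final pictures, but I did not measure them. The gripper ended clear of everything.
- **Disagreements:** The colour-contour fits of the tin rims differed from the depth measurements by up to 4 mm, so I used the depth values, which matched the known diameters. The first pick script stopped on a print error after gripping the tiny lid. The grip held and I carried on from there.

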